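# Pop the fuse hatch of the ice shaver's control box

## Task

The fuses of the ice shaver's red control box sit under the hatch on its top, which is held by a push-push latch. Press the hatch down once with the fingertips near its free edge until the latch lets go, then draw back so that it can pop open, and watch it stand open by itself for at least two seconds before you finish clear of it. Do not press, pinch or pull the hatch again once it has popped, and leave the round run button, the bowl, the bottle and the spoon alone.

Things in the scene. Friction and masses are not known exactly. Their poses are not given: they have to be found in the camera images.
- power_box: Red metal control box, 180 (x) by 300 (y) by 90 mm high, bolted to the worktop, turned by up to 90 degrees either way. Origin: centre of its underside, z up. On its flat top: on the +y half the fuse hatch; near the middle (y = -35) a thin black blank cover, 90 by 75 by 4 mm, held by four screws, which does not move; at x = -20, y = -115 the round run button.
- hatch (a joint): Angle of the fuse hatch about its hinge, rad: about 0 (to 0.006) latched shut, negative when pressed in, 0.5 at its open stop. The latch lets go only if pressed in past -0.045, then released; the press ends on a stop at -0.09. A damped spring then lifts it to 0.5 in 1 to 1.5 s and holds it. Pressed right down again, it latches shut again.
- hatch_press (a point): Where to press: on the hatch's top face, on its middle line, 20 mm in from the free edge; moves with the hatch. Shut, it is 102 mm above the worktop, at x = -28, y = 70 in the box's frame. Pressing takes about 3 to 4 N; the latch lets go 4 to 5 mm down, the stop is 8 mm down. Open, it stands about 43 mm higher.
- hatch_hinge (a point): Middle of the hatch's hinge line, at x = 62, y = 70, z = 96 mm in the box's frame, along the box's y. The hatch is a black plastic plate, 110 mm from hinge to free edge, 90 mm wide, 12 mm thick, 12 mm proud of the box top, with three thin ribs by its free edge, which faces the box's -x. Open, that edge is about 155 mm above the worktop.
- run_button (a joint): Travel of the round black run button (30 mm across, in a steel collar 44 mm across, its top 108 mm above the worktop) on the -y end of the box top, m: 0 up, 0.006 pressed. Must not be pressed.
- bowl: Glass ice bowl, 120 mm across, 60 mm high, loose, beside one long side of the box. Origin: centre of its underside.
- syrup: Plastic syrup bottle, 60 mm across, 150 mm high, loose, beside the other long side of the box. Origin: centre of its underside.
- spoon: Steel spoon lying loose on the worktop along the +y end of the box. Origin: under its middle.
Things that resemble listed ones, but are neither listed nor needed, are in the scene too. There is more than one size of the bowl; the one meant has the size given above. Of the things like the syrup, leave any that is pink; of the rest the larger one is meant.

How it is judged (in metres and radians):
On the way, in this order (a step that is already met when the one before it is completed fails the run):
1. the fingers press the shut hatch in far enough for the latch to let go (value of joint hatch below -0.04 rad and contact force between the fingers and hatch above 0.3 N).
2. the hatch has popped and stands open by itself, untouched, for 1.5 s while the robot waits (value of joint hatch above 0.42 rad and contact force between each of the arm, the fingers and hatch below 0.1 N), for 1.5 s.
At the end, for the whole second after the job is handed in: The hatch stands open and still (joint above 0.42 rad), the run button is up, and bowl, bottle and spoon are within 20 mm of where they stood, bowl and bottle upright (value of joint hatch above 0.42 rad and velocity of joint hatch between -0.1 and 0.1 rad/s and value of joint run_button below 0.002 m and distance of each of bowl, syrup, spoon from where it was at the start of the episode below 0.02 m and angle between each of bowl, syrup's own z axis and vertical below 0.2 rad); the robot touches nothing.
It fails at once if the popped hatch was pushed back down, a second press (value of joint hatch above 0.1 rad and velocity of joint hatch below -0.12 rad/s and contact force between any of the fingers, the arm and hatch above 0.5 N).
It fails at once if the open hatch was pinched, pulled or leaned on (value of joint hatch above 0.45 rad and contact force between any of the fingers, the arm and hatch above 6 N).
It fails at once if the run button was pressed (value of joint run_button above 0.003 m).
It fails at once if the bowl, the bottle or the spoon was moved or lifted (distance of any of bowl, syrup, spoon from where it was at the start of the episode above 0.025 m).
It also fails if it takes over 32 s, if anything falls off the work surface, if the arm or the gripper's body presses on something with over 40 N, if the wrist force passes 120 N, or if a joint passes its speed limit or range.

## Robot

A 7-joint arm with a two-finger parallel gripper is mounted at the origin on the work surface. World frame = base frame: x ahead of the robot, y to its left, z up, the work surface at z = 0. Lengths are in mm, angles in rad, forces in N, time in s.
With the tool pointing down it reaches from about 425 to 825 mm from the base axis. Payload 3.6 kg.
Tool frame: the origin (TCP) lies midway between the tips of the shut fingers; the grasp point (between the pads) lies 19 mm behind it; z points along the fingers, y is the direction in which the jaws open and shut (so a half turn about z gives the same grasp; the last joint's range is limited). The gripper opens to 93 mm and grips with 3 to 60 N. Pads are 15 mm wide; open, the fingers measure 128 mm over their backs; the gripper's body (75 mm by 188 mm) begins 65 mm behind the grasp point.
Start: joints at [-1.177, 0.615, -0.013, 1.423, 0.008, 1.103, -0.04], TCP at [265.483, 593.279, 218.64] pointing down, gripper open.
Joint ranges: [-3.12, 3.12], [-0.3, 2.06], [-1.34, 1.32], [0.26, 2.42], [-1.36, 4.5], [0.01, 1.98], [-2.84, 2.84]. Speed limits (rad/s): [2.79, 2.79, 3.14, 3.14, 3.14, 3.14, 3.14].

## Interface

Orientations are given as a 3x3 rotation matrix whose columns are the frame's x, y, z axes.
In Python, from plant import monitor, get_image, workorder gives the robot as it stands. The module is installed in compiled form; this text tells all that it offers.
- The arm moves only by the tool play_rows, never from a script. Its arguments are lists of equal length, an entry for each row: "jaw": the closure, from 0 (fully open) to 1 (shut); "offset": the shift along the tool's x, y, z in mm, a list of three; "turn": the turn, a rotation vector about the tool's x, y, z in degrees, a list of three. In form: {"jaw": [jaw, ...], "offset": [[dx, dy, dz], ...], "turn": [[ax, ay, az], ...]}. A call has 1 to 12 rows; each row shifts and turns the commanded pose from where the row before left it, along the tool's axes as they then stand; what a row does not reach is not made up. A row lasts 1/8 s, in which the tool goes at most 62.5 mm and 10.7 degrees, less where a joint would pass 70% of its speed; a pose out of reach is approached as far as the arm can. A call with a gripper value outside its range is refused whole. The fingers move at their own pace and stop on an object; "newtons" is the grip in N (left out, the last holds). Time passes only in rows, so rows that do not move let the fingers close. It gives the time, the measured TCP pose, the force and the opening at its end, in the units of the state.
- monitor.state(): the state, without advancing time (a new reading comes with each control period).
- get_image(name): name is "scene" or "top" or "wrist"; returns a dict with "color" (480x640x3 uint8, red, green, blue), "camera_matrix" (3x3 intrinsics, pixels), "D" ([k1, k2, p1, p2, k3] as OpenCV has them; the pictures are not rectified), "eye" and "orientation" of the camera in the world. Camera axes: x right, y down, z forward; pixel columns grow to the right and rows downward; lengths in mm; the calibration is good to about 2 mm. A picture is of the moment at which its call begins. There is no depth.
- workorder.job_done(): hands the job in, once; it reports no verdict.
The state is a dict: "time": time; "qpos": joint angles; "qvel": joint speeds; "effort": joint torques, N m; "tool_pos": TCP position; "ee_rot": TCP orientation; "ft_force": force on the tool from outside, world axes, zero at the start; "wrist_torque": the same for the moment, N m; "finger_gap": finger opening in mm.
Only numpy, scipy, OpenCV 4.12 (cv2) and the standard library are available. Lean on these libraries where they do the work, as an engineer would, in place of code of your own. Each camera call takes 0.05 s, during which the arm holds its last target.

## Working session

There is one attempt and no reset: what is moved stays moved. The work goes in short steps, Python scripts to look and compute and a tool call to move; the robot and the scene stay as the last step left them, time stands still between calls to the robot, and variables do not carry over. Pictures are saved under pics/ and viewed, and the job is handed in when it is done.

Besides the shell and the picture viewer there is one more tool, called after "Emit:" as a command line: name --argument value ..., lists and objects as JSON in quotes. play_rows: Moves the arm, as the interface text tells. Its arguments: {"type":"object","properties":{"jaw":{"type":"array"},"offset":{"type":"array"},"turn":{"type":"array"},"newtons":{"type":"number"}},"required":["jaw","offset","turn"]}

```bash
mkdir -p pics; cat > h.py <<'E'
import numpy as np, cv2
from plant import monitor, get_image, workorder
def ray(im,uv):
    K=np.array(im["camera_matrix"],float);D=np.array(im["D"],float)
    p=cv2.undistortPoints(np.array(uv,float).reshape(-1,1,2),K,D).reshape(-1,2)
    R=np.array(im["orientation"]);d=np.c_[p,np.ones(len(p))]@R.T
    return np.array(im["eye"],float),d
def onz(im,uv,z):
    e,d=ray(im,uv); return e+d*((z-e[2])/d[:,2])[:,None]
def save(n,c): cv2.imwrite(n,cv2.cvtColor(c,cv2.COLOR_RGB2BGR))
E
python3 - <<'E'
from h import *
import pickle
for n in ("scene","top"):
    im=get_image(n); save(f"pics/{n}0.png",im["color"]); pickle.dump(im,open(n+"0.pkl","wb")); print(n,im["eye"],im["orientation"])
s=monitor.state(); print(s["time"],s["tool_pos"],s["ee_rot"],s["ft_force"],s["finger_gap"])
E
```

```text
scene [1052.75718006 -709.7996496   913.48558252] [[ 0.83652964  0.38122239 -0.3935577 ]
 [ 0.54747995 -0.55271924  0.62830498]
 [ 0.02199701 -0.74106068 -0.67107764]]
top [506.77434344  87.26279362 987.74443165] [[ 0.02640554 -0.99528544  0.09332547]
 [-0.99958574 -0.0273578  -0.00893882]
 [ 0.01144986 -0.09305078 -0.99559553]]
0.1 [265.22616124 592.65811512 217.61525939] [[-9.12781666e-01  4.08446847e-01 -8.96115704e-04]
 [ 4.08447828e-01  9.12779251e-01 -2.10038921e-03]
 [-3.99415269e-05 -2.28321327e-03 -9.99997393e-01]] [ 0.16150298 -0.12656162  0.2063238 ] 92.82823609584197
```

View pics/scene0.png

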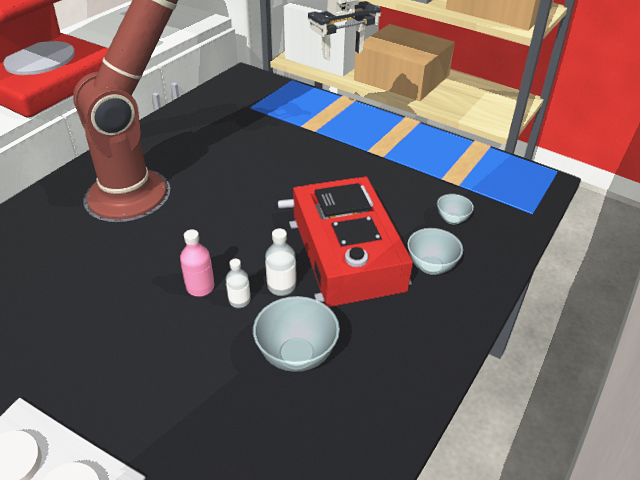

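View pics/top0.png

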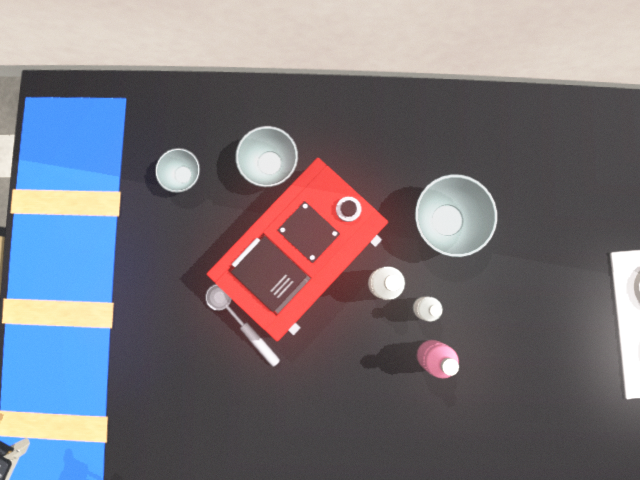

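```bash
python3 - <<'E'
from h import *
import pickle
im=pickle.load(open("top0.pkl","rb"));c=im["color"]
cr=cv2.resize(c[150:350,190:400],None,fx=3.8,fy=3.0,interpolation=cv2.INTER_CUBIC) if 0 else cv2.resize(c[150:350,190:400],None,fx=3,fy=3,interpolation=cv2.INTER_CUBIC)
save("pics/crop0.png",cr)
h=cv2.cvtColor(c,cv2.COLOR_RGB2HSV)
m=(((h[...,0]<8)|(h[...,0]>172))&(h[...,1]>180)&(h[...,2]>80)).astype(np.uint8)
m[:140]=0
n,l,st,ce=cv2.connectedComponentsWithStats(m); k=1+np.argmax(st[1:,4])
ct=max(cv2.findContours((l==k).astype(np.uint8),cv2.RETR_EXTERNAL,cv2.CHAIN_APPROX_NONE)[0],key=len)
ct=ct.reshape(-1,2)
P=onz(im,ct,90)[:,:2].astype(np.float32)
r=cv2.minAreaRect(P);print(r);print(cv2.boxPoints(r))
s=pickle.load(open("scene0.pkl","rb"));save("pics/crop1.png",cv2.resize(s["color"][170:310,280:420],None,fx=4,fy=4,interpolation=cv2.INTER_CUBIC))
E
```

```text
((478.1494140625, 205.56265258789062), (28.29645347595215, 2.55135178565979), 47.07476806640625)
[[467.57974 196.0715 ]
 [469.44797 194.33392]
 [488.7191  215.0538 ]
 [486.85086 216.79138]]
```

View pics/crop0.png

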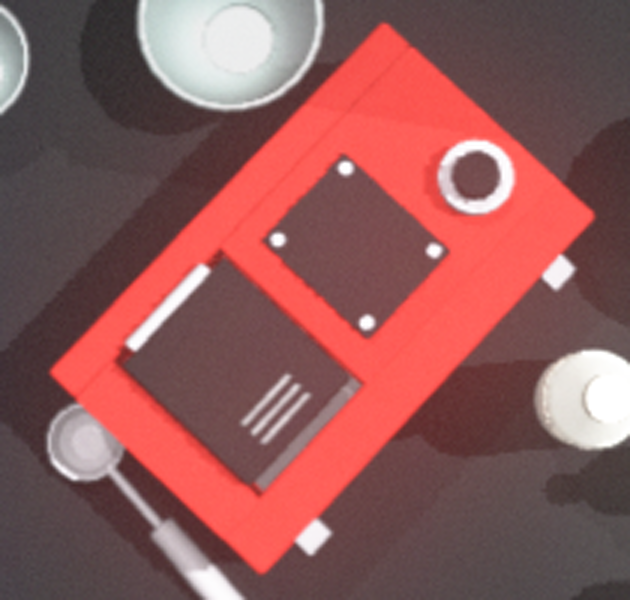

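View pics/crop1.png

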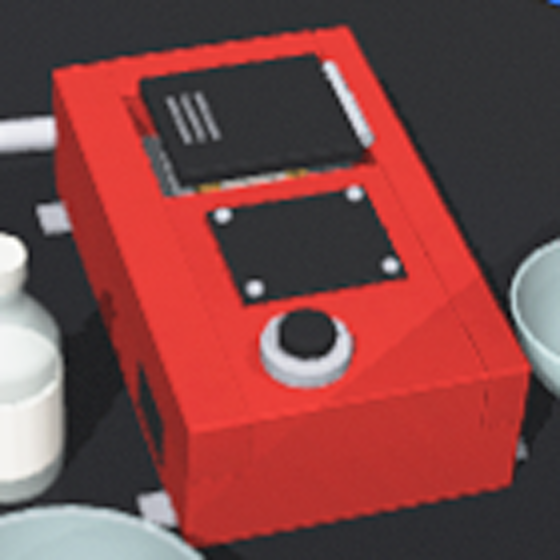

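```bash
python3 - <<'E'
from h import *
import pickle
im=pickle.load(open("top0.pkl","rb"));c=im["color"].astype(int)
m=((c[...,0]>120)&(c[...,0]>1.8*c[...,1])&(c[...,0]>1.8*c[...,2])&(c[...,2]<130)).astype(np.uint8);m[:140]=0;m[:,420:]=0
ct=max(cv2.findContours(m,cv2.RETR_EXTERNAL,cv2.CHAIN_APPROX_NONE)[0],key=cv2.contourArea).reshape(-1,2)
P=onz(im,ct,90)[:,:2].astype(np.float32)
r=cv2.minAreaRect(P);print(r);print(cv2.boxPoints(r))
def cp(l): return [(190+(u-1)/3,150+(v-1)/3) for u,v in l]
print("corners",onz(im,cp([(385,22),(595,215),(262,573),(50,372)]),90).round(1))
print("button",onz(im,cp([(476,176)]),105).round(1))
print("hatch hingeL,hingeR,freeR,freeL",onz(im,cp([(119,355),(219,252),(361,381),(259,492)]),102).round(1))
s=pickle.load(open("scene0.pkl","rb"))
def cs(l): return [(280+(u-1.5)/4,170+(v-1.5)/4) for u,v in l]
print("scene hatch corners freeFar,freeNear,hingeNear,hingeFar", onz(s,cs([(140,80),(178,183),(372,152),(320,55)]),102).round(1))
print("scene box corners",onz(s,cs([(53,72),(350,27),(528,372),(188,432)]),90).round(1))
E
```

```text
((574.7803344726562, 134.23239135742188), (182.02142333984375, 301.8533020019531), 48.54475784301758)
[[401.4126   165.94101 ]
 [627.64355  -33.896385]
 [748.1481   102.52377 ]
 [521.9171   302.36118 ]]
corners [[745.  101.5  90. ]
 [627.7 -31.   90. ]
 [405.3 165.9  90. ]
 [522.3 299.   90. ]]
button [[647.4  43.5 105. ]]
hatch hingeL,hingeR,freeR,freeL [[533.5 255.1 102. ]
 [597.2 197.4 102. ]
 [521.9 109.4 102. ]
 [454.3 168.2 102. ]]
scene hatch corners freeFar,freeNear,hingeNear,hingeFar [[461.2 172.1 102. ]
 [528.9 108.7 102. ]
 [601.5 191.2 102. ]
 [532.7 250.8 102. ]]
scene box corners [[407.1 162.9  90. ]
 [525.4 299.   90. ]
 [746.9  97.7  90. ]
 [629.  -33.5  90. ]]
```

Emit:
play_rows --jaw '[1, 1, 1, 1, 1, 1, 1, 1, 1, 1, 1, 1]' --offset '[[-20, -15, 0], [-40, -30, 0], [-40, -30, 0], [-40, -30, 0], [-40, -30, 0], [-40, -30, 0], [-40, -30, 0], [-40, -30, 0], [-40, -30, 0], [-40, -30, 0], [-14, -14, 20], [0, 0, 20]]' --turn '[[0, 0, 0], [0, 0, 0], [0, 0, 0], [0, 0, 0], [0, 0, 0], [0, 0, 0], [0, 0, 0], [0, 0, 0], [0, 0, 0], [0, 0, 0], [0, 0, 0], [0, 0, 0]]' --newtons 20

```text
time: 1.6
tool_pos: [503.8, 156.5, 178.0]
ee_rot: [[-0.911, 0.413, 0.0], [0.413, 0.911, -0.001], [-0.001, -0.001, -1.0]]
ft_force: [0.3, 1.2, 1.4]
finger_gap: 0.4
```

```bash
python3 - <<'E'
from h import *
for n in ("top","wrist","scene"):
    im=get_image(n); c=im["color"]
    if n=="scene": c=cv2.resize(c[120:320,240:460],None,fx=3,fy=3)
    save(f"pics/{n}1.png",c)
s=monitor.state(); print(s["time"],s["tool_pos"],s["ee_rot"].round(4) if hasattr(s["ee_rot"],"round") else s["ee_rot"],s["ft_force"],s["finger_gap"])
R=np.array(s["ee_rot"]); print("to press, tool axes",R.T@(np.array([503.5,158.5,102])-np.array(s["tool_pos"])))
E
```

```text
1.75 [502.0720966  159.18594479 177.70072243] [[-9.128e-01  4.085e-01 -3.000e-03]
 [ 4.085e-01  9.128e-01 -9.000e-04]
 [ 2.400e-03 -2.000e-03 -1.000e+00]] [ 0.43003234 -0.55196211 -0.83858903] 0.5498835249636872
to press, tool axes [-1.76215222  0.10914407 75.69670873]
```

View pics/wrist1.png

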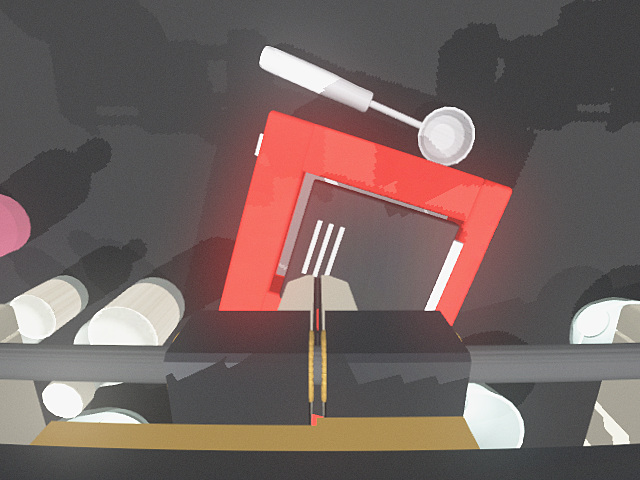

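View pics/scene1.png

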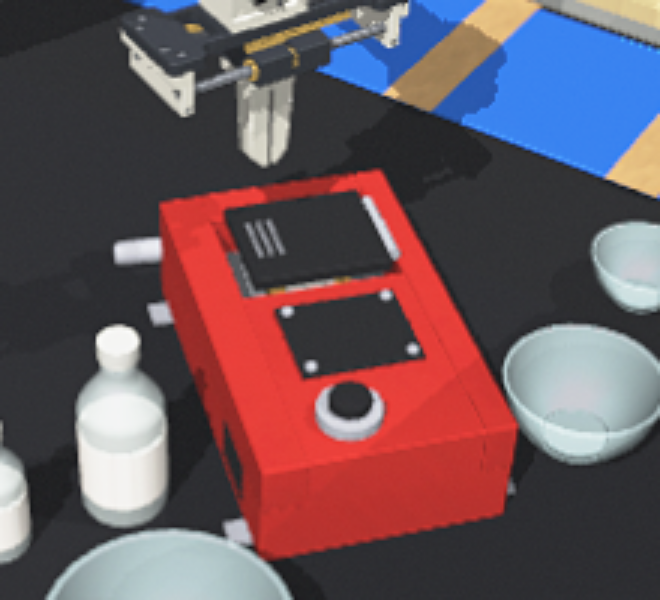

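Emit:
play_rows --jaw '[1, 1, 1, 1, 1]' --offset '[[-2, 0, 25], [0, 0, 25], [0, 0, 16], [0, 0, 0], [0, 0, 0]]' --turn '[[0, 0, 0], [0, 0, 0], [0, 0, 0], [0, 0, 0], [0, 0, 0]]'

```text
time: 2.38
tool_pos: [505.5, 159.2, 113.7]
ee_rot: [[-0.913, 0.408, 0.002], [0.408, 0.913, 0.001], [-0.001, 0.001, -1.0]]
ft_force: [0.2, -1.5, -0.3]
finger_gap: 0.6
```

```bash
python3 - <<'E'
from h import *
for n in ("top","scene"):
    im=get_image(n); c=im["color"]
    c=cv2.resize(c[150:300,260:400],None,fx=4,fy=4) if n=="scene" else cv2.resize(c[180:350,190:370],None,fx=3,fy=3)
    save(f"pics/{n}2.png",c)
s=monitor.state(); print(s["time"],s["tool_pos"],s["ft_force"])
E
```

```text
2.475 [505.56838131 159.07620843 113.77466801] [ 0.06546039  0.33337687 -0.16721168]
```

View pics/scene2.png

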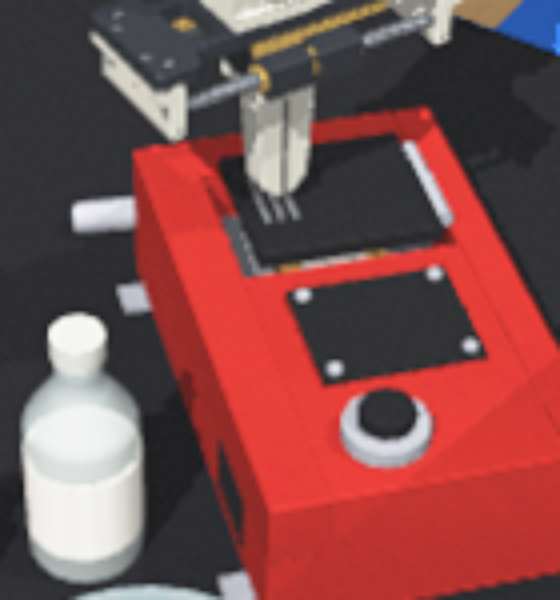

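Emit:
play_rows --jaw '[1, 1, 1, 1, 1]' --offset '[[0, 0, 7], [0, 0, 5], [0, 0, 3], [0, 0, 0], [0, 0, 0]]' --turn '[[0, 0, 0], [0, 0, 0], [0, 0, 0], [0, 0, 0], [0, 0, 0]]'

```text
time: 3.1
tool_pos: [504.9, 158.5, 97.7]
ee_rot: [[-0.913, 0.409, 0.0], [0.409, 0.913, -0.0], [-0.0, -0.0, -1.0]]
ft_force: [-0.3, -0.3, 2.5]
finger_gap: 0.5
```

```bash
python3 - <<'E'
from h import *
F=[]
for i in range(6):
    im=get_image("scene"); s=monitor.state(); F.append(s["ft_force"])
print(s["time"],s["tool_pos"],np.mean(F,0))
E
```

```text
3.4 [504.85294989 158.5587744   97.66750087] [ 0.14839516 -0.21929342  2.55043038]
```

Emit:
play_rows --jaw '[1, 1, 1]' --offset '[[0, 0, 2], [0, 0, 0], [0, 0, 0]]' --turn '[[0, 0, 0], [0, 0, 0], [0, 0, 0]]'

```text
time: 3.78
tool_pos: [504.9, 158.6, 95.6]
ee_rot: [[-0.913, 0.408, 0.0], [0.408, 0.913, -0.0], [-0.0, -0.0, -1.0]]
ft_force: [-0.4, -1.0, 3.4]
finger_gap: 0.3
```

```bash
python3 - <<'E'
from h import *
F=[]
for i in range(4):
    im=get_image("scene"); s=monitor.state(); F.append(s["ft_force"])
print(s["time"],s["tool_pos"],np.mean(F,0))
save("pics/scene3.png",cv2.resize(im["color"][150:300,260:400],None,fx=4,fy=4))
E
```

```text
3.975 [504.85838823 158.53920353  95.65962895] [-0.02756945 -0.5224214   3.18106573]
```

View pics/scene3.png

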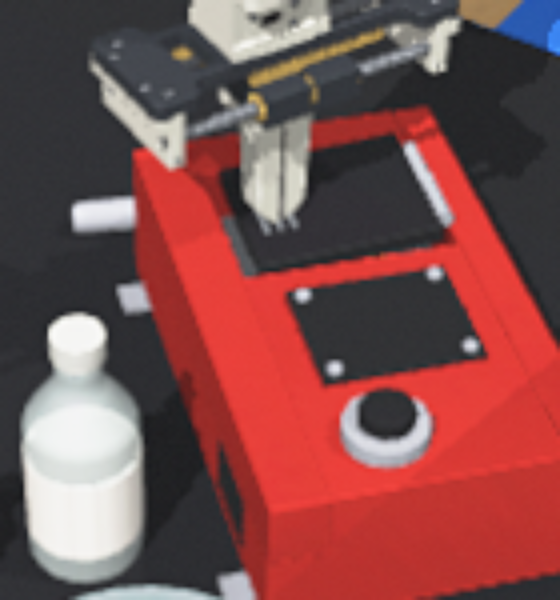

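Emit:
play_rows --jaw '[1, 1, 1, 1]' --offset '[[0, 0, 1], [0, 0, 0.5], [0, 0, 0], [0, 0, 0]]' --turn '[[0, 0, 0], [0, 0, 0], [0, 0, 0], [0, 0, 0]]'

```text
time: 4.47
tool_pos: [504.9, 158.6, 94.4]
ee_rot: [[-0.913, 0.409, 0.0], [0.409, 0.913, 0.0], [-0.0, 0.0, -1.0]]
ft_force: [-0.3, -1.0, 4.6]
finger_gap: 0.2
```

Emit:
play_rows --jaw '[1, 1, 1, 1, 1, 1, 1, 1, 1, 1, 1, 1]' --offset '[[0, 0, -25], [0, 0, -35], [0, 0, -40], [0, 0, -40], [0, 0, -20], [0, 0, 0], [0, 0, 0], [0, 0, 0], [0, 0, 0], [0, 0, 0], [0, 0, 0], [0, 0, 0]]' --turn '[[0, 0, 0], [0, 0, 0], [0, 0, 0], [0, 0, 0], [0, 0, 0], [0, 0, 0], [0, 0, 0], [0, 0, 0], [0, 0, 0], [0, 0, 0], [0, 0, 0], [0, 0, 0]]'

```text
time: 5.98
tool_pos: [504.8, 158.6, 254.1]
ee_rot: [[-0.913, 0.408, -0.0], [0.408, 0.913, -0.0], [0.0, -0.0, -1.0]]
ft_force: [-0.1, 0.2, -0.5]
finger_gap: 0.5
```

```bash
python3 - <<'E'
from h import *
im=get_image("scene"); s=monitor.state()
print(s["time"],s["tool_pos"],s["ft_force"])
save("pics/scene4.png",cv2.resize(im["color"][120:310,230:470],None,fx=3,fy=3))
im=get_image("top");save("pics/top4.png",im["color"])
E
```

```text
6.025 [504.83439892 158.59899057 254.17777261] [0.27696162 0.1907457  0.70902027]
```

View pics/scene4.png

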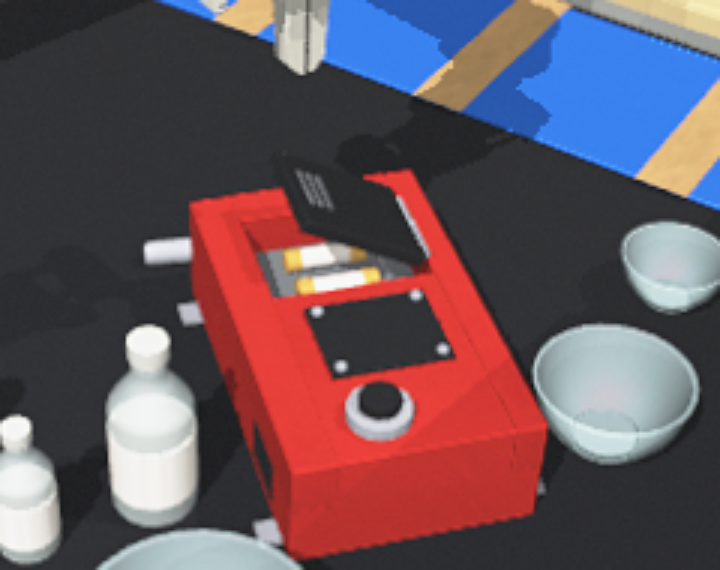

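The hatch has popped open: its free edge is at about (280,155) in the crop and the fuses are visible. The fingertips are about 100 mm above it. Next I wait well over two seconds.

Emit:
play_rows --jaw '[1, 1, 1, 1, 1, 1, 1, 1, 1, 1, 1, 1]' --offset '[[0, 0, 0], [0, 0, 0], [0, 0, 0], [0, 0, 0], [0, 0, 0], [0, 0, 0], [0, 0, 0], [0, 0, 0], [0, 0, 0], [0, 0, 0], [0, 0, 0], [0, 0, 0]]' --turn '[[0, 0, 0], [0, 0, 0], [0, 0, 0], [0, 0, 0], [0, 0, 0], [0, 0, 0], [0, 0, 0], [0, 0, 0], [0, 0, 0], [0, 0, 0], [0, 0, 0], [0, 0, 0]]'

```text
time: 7.58
tool_pos: [504.8, 158.6, 254.1]
ee_rot: [[-0.913, 0.408, -0.0], [0.408, 0.913, -0.0], [0.0, -0.0, -1.0]]
ft_force: [0.5, -0.6, 0.3]
finger_gap: 0.8
```

Emit:
play_rows --jaw '[1, 1, 1, 1, 1, 1, 1, 1, 1, 1, 1, 1]' --offset '[[0, 0, 0], [0, 0, 0], [0, 0, 0], [0, 0, 0], [0, 0, 0], [0, 0, 0], [0, 0, 0], [0, 0, 0], [0, 0, 0], [0, 0, 0], [0, 0, 0], [0, 0, 0]]' --turn '[[0, 0, 0], [0, 0, 0], [0, 0, 0], [0, 0, 0], [0, 0, 0], [0, 0, 0], [0, 0, 0], [0, 0, 0], [0, 0, 0], [0, 0, 0], [0, 0, 0], [0, 0, 0]]'

```text
time: 9.07
tool_pos: [504.8, 158.6, 254.1]
ee_rot: [[-0.913, 0.408, -0.0], [0.408, 0.913, -0.0], [0.0, -0.0, -1.0]]
ft_force: [-0.6, -0.1, -0.2]
finger_gap: 0.4
```

```bash
python3 - <<'E'
from h import *
import pickle
im=get_image("scene"); s=monitor.state()
print(s["time"],s["tool_pos"],s["ft_force"])
c=im["color"];save("pics/scene5.png",cv2.resize(c[120:310,230:470],None,fx=3,fy=3))
o=pickle.load(open("scene0.pkl","rb"))["color"]
d=np.abs(c.astype(int)-o).max(2)
for n,(a,b,x,y) in dict(bowl=(228,275,408,463),bottle=(230,295,266,297),button=(245,268,343,370),spoon=(197,212,277,294)).items(): print(n,d[a:b,x:y].mean().round(1),(d[a:b,x:y]>50).sum())
pt=lambda u,v:(230+(u-1)/3,120+(v-1)/3)
# free edge far corner: box-frame vertical plane through hinge axis offset
e,dd=ray(im,[pt(279,153)])
cx=np.array([574.8,134.2]);y=np.array([-.749,.662]);x=np.array([.662,.749])
# intersect with box plane y=115 (far side edge)
t=(115-(e[:2]-cx)@y)/(dd[0,:2]@y);p=e+t*dd[0];print("free far corner box frame x,z",(p[:2]-cx)@x,p[2])
E
```

```text
9.125 [504.80702755 158.66201185 254.15399529] [-0.66505907  1.18532267  0.7802135 ]
bowl 1.2 0
bottle 0.9 0
button 1.2 0
spoon 1.2 0
free far corner box frame x,z -27.497580284244016 147.89981370797977
```

View pics/scene5.png

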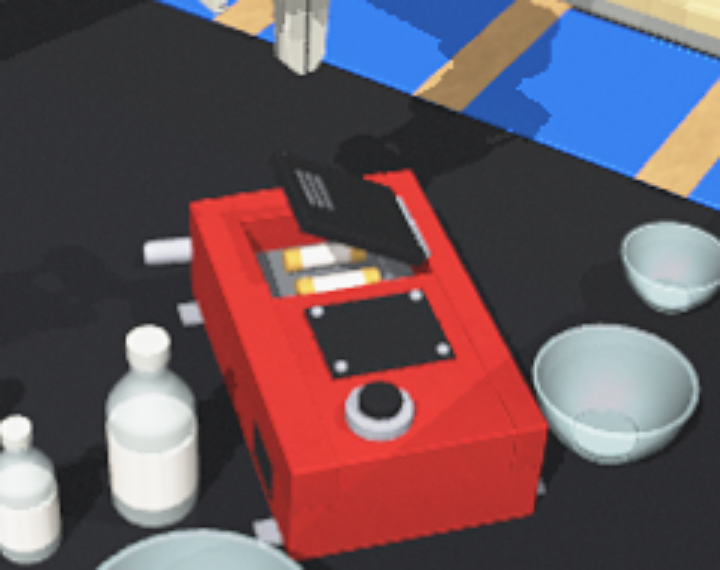

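The hatch hasn't moved in 3 s, and the bowl, bottle, spoon and button look the same as at the start. I'm handing the job in.

```bash
python3 -c "
from h import *
print(workorder.job_done())"
```

```text
the job is handed in; nothing more can be done
None
```

I pressed the hatch once with the shut fingertips at its press point, and it popped open. The fingers went about 7.6 mm down, peaking at about 4.6 N, then straight up to about 100 mm above the open edge. The hatch stood open and untouched for over 3 s, and I handed the job in at about 9 s. No verdict was reported.

- **Box position:** the measured size was 182 by 302 mm against the nominal 180 by 300. The run button came out within 1 mm of where the drawing puts it. The hatch's free edge agreed only to about 6 mm.
- **Hatch open:** two pictures about 3 s apart show it in the same open position. The free edge measured about 148 mm high against the nominal 155, from a rough reading of one corner in one picture. The joint angle itself could not be read.
- **Other things:** the scene picture showed no visible change at the bowl, bottle, run button or spoon. Only part of the spoon shows in that view. The force on the tool at the end was at noise level.

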